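# Setting the sink windowsill back in order

## Task

Put the washing-up things back on the grey draining mat on the windowsill: stand the pump bottle in its white drip dish, the egg timer midway between the herb pot and the bottle and in line with both, the glass tumbler directly behind the bottle on its window side with a gap of about 3 cm to it, and lay the scrub brush, bristles down, centred in front of the herb pot on its sink side, lengthwise along the mat with a gap of about 3 cm to the pot. In front and behind are taken square to the mat. Leave the herb pot, salt shaker, egg cup and mug where they are, and set the glass down rather than dropping it.

Things in the scene. Friction and masses are not known exactly. Their poses are not given: they have to be found in the camera images.
- pump_bottle: Loose empty pump bottle, grey-white plastic, 90 g. Body 60 mm dia. to 100 mm, shoulder to 118, ribbed white collar 30 mm dia. at 118-150 mm height (grip here), above it a sprung pump head 22 mm dia. to 180 mm, gives 10 mm if pressed. Nozzle reaches 46 mm from the axis along the bottle's -x at 163-179 mm height: close the fingers along its y. Origin: centre of underside; z up.
- tumbler: Loose clear glass tumbler, about 180 g, standing mouth up, 95 mm high, outer diameter 58 mm at the foot and 66 mm at the rim, wall 3 mm, glass bottom 10 mm thick. Origin: centre of the underside; z up.
- egg_timer: Loose aluminium egg timer, a plain drum 56 mm in diameter and 58 mm high with a thin dark groove round it at 22 mm, about 160 g. Origin: centre of the underside; z up.
- scrub_brush: Loose blue scrub brush, 110 g, lying on its white bristles: 120 mm long (its x), 52 mm wide (its y), 78 mm high. Back plate at 22-38 mm height; above it a bar handle 90 mm long (along x), 22 mm wide, at 56-78 mm height, on a post near each end, free space under the bar. Origin: centre of the bristles' underside; z up.
- mat: Grey ribbed silicone draining mat fixed on the sill, 300 mm (its x) by 400 mm (its y), 3 mm thick. Its x points behind, to the window; -x in front, to sink and robot; y along the sill, as its ribs run. Origin: centre of the underside, at sill height, 30 mm above the robot's base level; the mat's top is 3 mm above the origin.
- herb_pot: Green glazed herb pot with basil standing loose on the mat, on the long middle line of the mat, about 1.3 kg; stays where it is. Foot 76 mm, rim 100 mm in diameter, pot 90 mm high, leaves up to 160 mm and within the rim. Origin: centre of the underside; axes parallel to those of the mat.
- drip_dish: Low round white ceramic dish for the pump bottle, fixed on the mat, on the long middle line of the mat. 92 mm across, 10 mm high, flat floor about 78 mm across at 5 mm above its underside. Origin: centre of the underside; axes parallel to those of the mat.
- salt_shaker: Bystander: loose salt shaker on the mat, white with a steel cap, 39 mm in diameter, 71 mm high. Leave it. Origin: centre of the underside.
- egg_cup: Bystander: loose white porcelain egg cup on the mat, 40 mm in diameter, 48 mm high. Leave it. Origin: centre of the underside.
- mug: Bystander: loose blue mug with a handle at the robot's right end of the sill, 82 mm in diameter, 92 mm high. Leave it. Origin: centre of the underside.

How it is judged:
By the outcome, as a careful person would: the job done as asked, in the order asked, and still so for the second after the job is handed in, with the robot touching nothing.
It also fails if it takes over 118 s, if anything falls off the work surface, if the arm or the gripper's body presses on something with over 40 N, if the wrist force passes 120 N, or if a joint passes its speed limit or range.

## Robot

A 6-joint arm with a two-finger parallel gripper is mounted at the origin on the work surface. World frame = base frame: x ahead of the robot, y to its left, z up, the work surface at z = 0. Lengths are in mm, angles in rad, forces in N, time in s.
With the tool pointing down it reaches from about 350 to 975 mm from the base axis. Payload 7.1 kg.
Tool frame: the origin (TCP) lies between the finger pads; the fingertips stand 19 mm ahead of it and the grasp point (between the pads) is the TCP (ctrl.tcp_to_tips is the distance from the TCP to the fingertips, in mm); z points along the fingers, y is the line along which they close (so a half turn about z gives the same grasp; the last joint's range is limited). The gripper opens to 88 mm and grips with 3 to 60 N. Pads are 20 mm wide; open, the fingers measure 115 mm over their backs; the gripper's body (75 mm by 178 mm) begins 61 mm behind the grasp point.
Start: joints at [-1.269, 0.423, 1.63, -0, 1.089, -0.019], TCP at [197.096, -593.092, 241.675] pointing down, gripper open.
Joint ranges: [-3, 3], [-0.9, 2.11], [0.09, 2.58], [-1.31, 4.45], [0.11, 2.69], [-2.54, 2.54]. Speed limits (rad/s): [2.39, 2.39, 3.01, 3.14, 3.14, 3.14].

## Interface

Orientations are given as a rotation vector (axis times angle).
In Python, from workcell import status, optics, ctrl gives the robot as it stands. The module is installed in compiled form; this text tells all that it offers.
- The arm moves only by the shell command python3 -m inch 'ROWS'. ROWS is JSON, a list that holds one entry, the list of rows, each a list of 7 numbers: the shift along the tool's x, y, z in mm, then the turn, a rotation vector about the tool's x, y, z in rad, then the opening in per cent of the stroke, from 0 (shut) to 100 (fully open). A call has 1 to 20 rows; each row is the pose to reach, as a shift and turn from the pose commanded when the call began, along the tool's axes at that moment; what a row does not reach only later rows make up. A row lasts 1/10 s, in which the tool goes at most 50 mm and 8.59 degrees, less where a joint would pass 70% of its speed; a pose out of reach is approached as far as the arm can. A call with a gripper value outside its range is refused whole. The fingers move at their own pace and stop on an object; the grip force is fixed at half the most. Time passes only in rows, so rows that repeat a pose let the fingers close. It gives the time, the measured TCP pose, the force, the opening and the grip force at its end, in the units of the state.
- status.get_obs(): the state, without advancing time (a new reading comes with each control period).
- optics.get_image(name): name is "scene" or "top"; returns a dict with "frame" (400x640x3 uint8, red, green, blue), "fx", "fy", "cx", "cy" (pixels), "rvec" (rotation vector, rad) and "tvec" (3), from world to camera coordinates, as OpenCV has them. Camera axes: x right, y down, z forward; pixel columns grow to the right and rows downward; lengths in mm; the calibration is good to about 2 mm. A picture is of the moment at which its call begins. There is no depth.
- ctrl.close_job(): hands the job in; it is judged then, once.
The state is a dict: "t": time; "qpos": joint angles; "qvel": joint speeds; "joint_torque": joint torques, N m; "ee_pos": TCP position; "orientation": TCP orientation; "ft_force": force on the tool from outside, world axes, zero at the start; "moment": the same for the moment, N m; "width": finger opening in mm; "grasp_force": force on a finger pad.
Only numpy, scipy, OpenCV 4.12 (cv2) and the standard library are available. Lean on these libraries where they do the work, as an engineer would, in place of code of your own. Each camera call takes 0.05 s, during which the arm holds its last target. There are 200 camera calls.

## Working session

There is one attempt and no reset: what is moved stays moved. The work goes in short steps, Python scripts to look and compute and a shell command to move; the robot and the scene stay as the last step left them, time stands still between calls to the robot, and variables do not carry over. Pictures are saved under pics/ and viewed, at most 14 in all, crops included, and the job is handed in when it is done.

```bash
mkdir -p pics; ls
cat > h.py <<'E'
import numpy as np, cv2
from workcell import status, optics, ctrl
def snap(n,f):
    im=optics.get_image(n); np.savez('pics/'+f+'.npz',**im); cv2.imwrite('pics/'+f+'.png',im['frame'][:,:,::-1]); return im
def load(f): return np.load('pics/'+f+'.npz')
def KR(im): return np.array([[im['fx'],0,im['cx']],[0,im['fy'],im['cy']],[0,0,1]],float),cv2.Rodrigues(np.array(im['rvec'],float))[0],np.array(im['tvec'],float).ravel()
def ground(im,u,v,z):
    K,R,t=KR(im); d=R.T@np.linalg.solve(K,[u,v,1]); c=-R.T@t; return c+d*(z-c[2])/d[2]
def proj(im,p):
    K,R,t=KR(im); q=K@(R@np.array(p,float)+t); return q[:2]/q[2]
def crop(f,o,x0,y0,x1,y1,s):
    i=cv2.imread('pics/'+f+'.png')[y0:y1,x0:x1]; cv2.imwrite('pics/'+o+'.png',cv2.resize(i,None,fx=s,fy=s,interpolation=cv2.INTER_CUBIC))
E
python3 - <<'E'
from h import *
for n in('top','scene'):
    im=snap(n,n+'0'); K,R,t=KR(im); print(n,K[0,0],-R.T@t,R[2])
o=status.get_obs(); print({k:np.round(v,3) for k,v in o.items()})
print(ctrl.tcp_to_tips)
E
```

```text
pics
top 418.99316469323196 [ 363.37864761  -63.31354935 1299.97200646] [ 0.1468298   0.00178484 -0.98916016]
scene 488.7027371484818 [1293.00606741  603.39355355  985.08393558] [-0.54797335 -0.50355713 -0.66794867]
{'t': np.float64(0.1), 'qpos': array([-1.269,  0.424,  1.631, -0.   ,  1.089, -0.019]), 'qvel': array([-0.001, -0.001, -0.002,  0.   , -0.   ,  0.001]), 'joint_torque': array([ 0.0000e+00, -5.4561e+01, -2.7432e+01,  6.5000e-02,  1.9000e-02,
       -0.0000e+00]), 'ee_pos': array([ 196.96 , -592.648,  240.98 ]), 'orientation': array([-3.1  , -0.501,  0.   ]), 'ft_force': array([-0.002, -0.376, -0.347]), 'moment': array([-0.017, -0.003,  0.072]), 'grasp_force': np.float64(0.0), 'width': np.float64(87.589)}
19.0
```

View pics/top0.png

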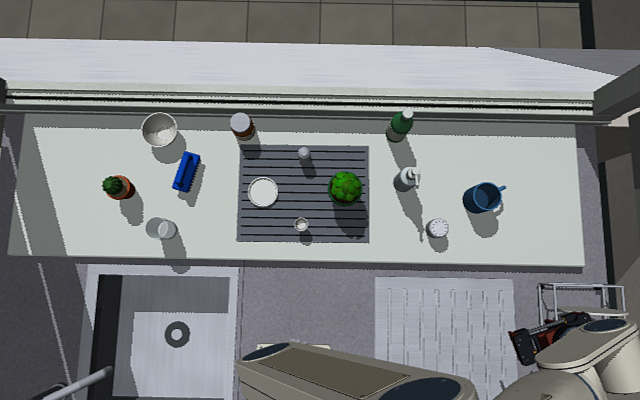

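View pics/scene0.png

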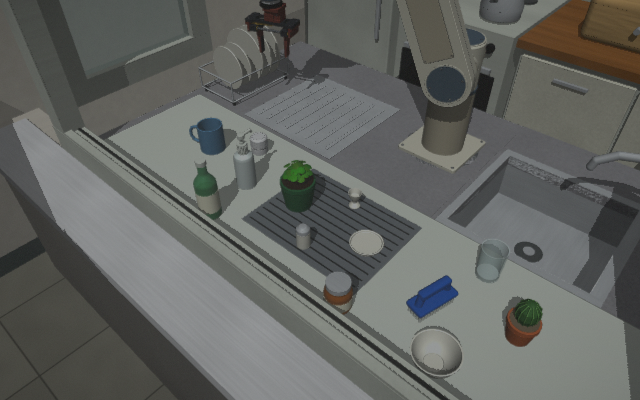

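The top view shows the mat at about (238–369, 146–243), dish (263,192), pot (345,188), bottle (405,178), timer (437,229), brush (186,173), tumbler (161,229), salt shaker (304,154) and egg cup (301,224). I'll enlarge it.

Run:
```python
from h import *
crop('top0','tl',130,130,330,260,4)
crop('top0','tr',290,130,490,260,4)
```

```text
(no output)
```

View pics/tl.png

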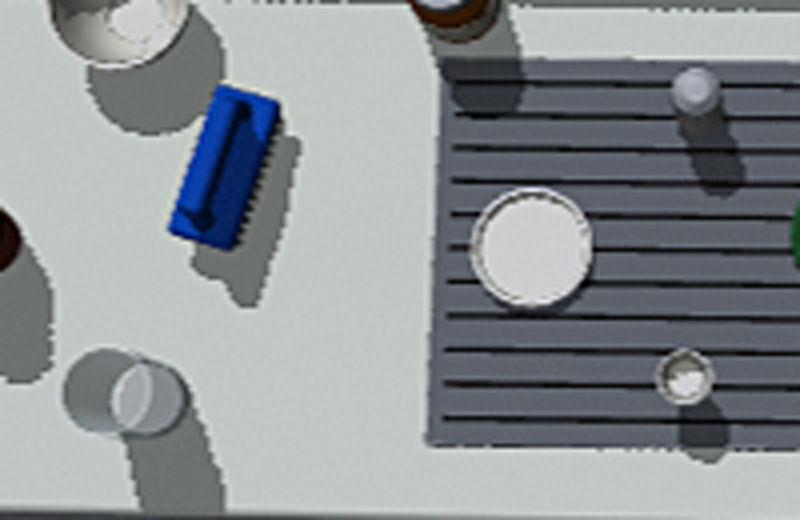

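View pics/tr.png

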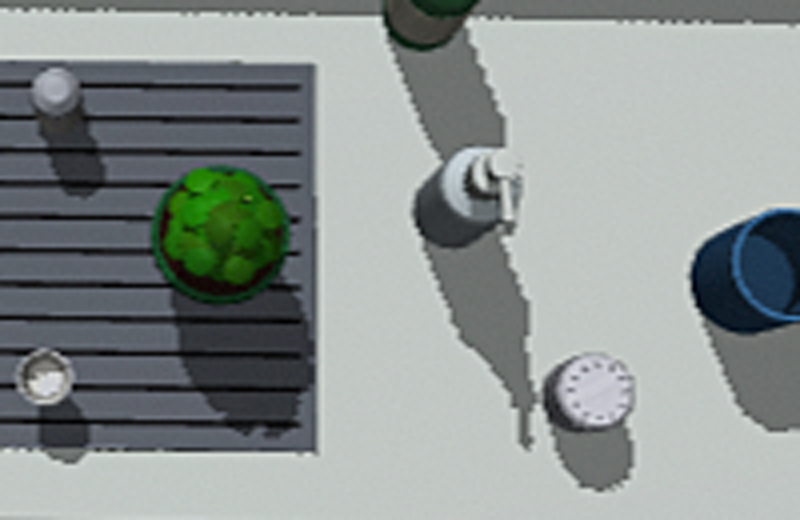

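Run:
```python
from h import *
im=load('top0'); L=lambda u,v,z:ground(im,130+(u+.5)/4-.5,130+(v+.5)/4-.5,z)
R=lambda u,v,z:ground(im,290+(u+.5)/4-.5,130+(v+.5)/4-.5,z)
for n,p in dict(mTL=L(441,60,33),mBL=L(428,444,33),mTR=R(316,66,33),mBR=R(317,452,33),dish=L(532,247,43),b1=L(222,84,68),b2=L(283,100,68),b3=L(232,248,68),b4=L(170,230,68),h1=L(240,100,108),h2=L(200,215,108),trim=L(105,392,125),tfoot=L(150,398,30),bfoot=R(455,208,30),bhead=R(487,178,210),timer=R(594,390,88),pot=R(221,234,123),salt=R(55,92,104),saltL=L(696,91,104),cup=R(45,376,81),bottlegreen=R(425,20,30),jar=L(460,15,60)).items(): print(n,p.round(0))
crop('scene0','sb',190,120,290,200,8)
```

```text
mTL [704. 182.  33.]
mBL [407. 178.  33.]
mTR [ 707. -219.   33.]
mBR [ 409. -220.   33.]
dish [557. 104.  43.]
b1 [673. 340.  68.]
b2 [661. 293.  68.]
b3 [548. 324.  68.]
b4 [561. 371.  68.]
h1 [651. 313. 108.]
h2 [566. 336. 108.]
trim [436. 388. 125.]
tfoot [438. 390.  30.]
bfoot [ 597. -326.   30.]
bhead [ 585. -310.  210.]
timer [ 455. -413.   88.]
pot [ 558. -140.  123.]
salt [664. -19. 104.]
saltL [665. -20. 104.]
cup [458. -16.  81.]
bottlegreen [ 747. -304.   30.]
jar [733. 164.  60.]
```

View pics/sb.png

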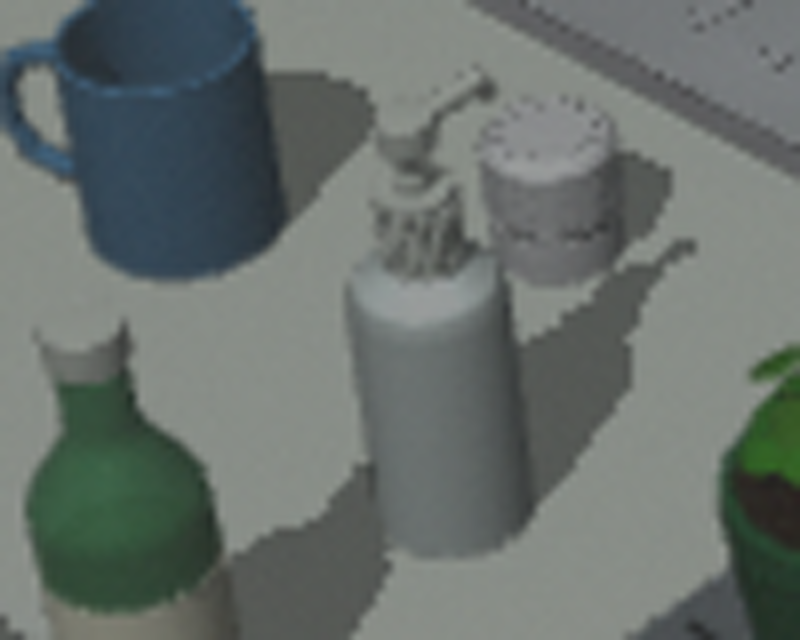

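The scene crop shows the bottle collar at crop (420,225), the head at (405,130), the nozzle tip at (487,88) and the foot centre at about (457,520). I'll triangulate these against the top view.

```bash
python3 - <<'E'
from h import *
a=load('top0'); s=load('scene0')
S=lambda u,v:np.array([190+(u+.5)/8-.5,120+(v+.5)/8-.5])
R=lambda u,v:np.array([290+(u+.5)/4-.5,130+(v+.5)/4-.5])
for n,u,v,z in(('foot',457,520,30),('collar',420,225,164),('head',405,130,202),('tip',487,88,200),('timertop',548,138,88)): print(n,ground(s,*S(u,v),z).round(1))
for n,u,v,z in(('tip',510,230,200),('tip2',508,200,200),('h',487,165,200)): print(n,ground(a,*R(u,v),z).round(1))
for p in ([590,-322,30],[590,-322,130],[590,-322,164],[590,-322,210]): print(p,(proj(s,p)-[190,120])*8+3.5,(proj(a,p)-[290,130])*4+1.5)
E
python3 - <<'E'
import sys; sys.path.insert(0,'.')
import os; os.chdir('.')
from h import *
crop('top0','tb',385,155,425,200,13)
E
```

```text
foot [ 597.9 -318.6   30. ]
collar [ 594.2 -321.5  164. ]
head [ 592.2 -325.4  202. ]
tip [ 553.5 -325.5  200. ]
timertop [ 456. -413.   88.]
tip [ 551.9 -327.3  200. ]
tip2 [ 572.2 -326.3  200. ]
h [ 595.8 -312.7  200. ]
[590, -322, 30] [466.56240307 506.17178705] [449.79240573 217.44148511]
[590, -322, 130] [438.22993001 295.43151876] [478.21193661 193.2248958 ]
[590, -322, 164] [427.98087736 219.19785923] [488.98204814 184.0475674 ]
[590, -322, 210] [413.57324272 112.03217748] [504.59127048 170.7467804 ]
```

View pics/tb.png

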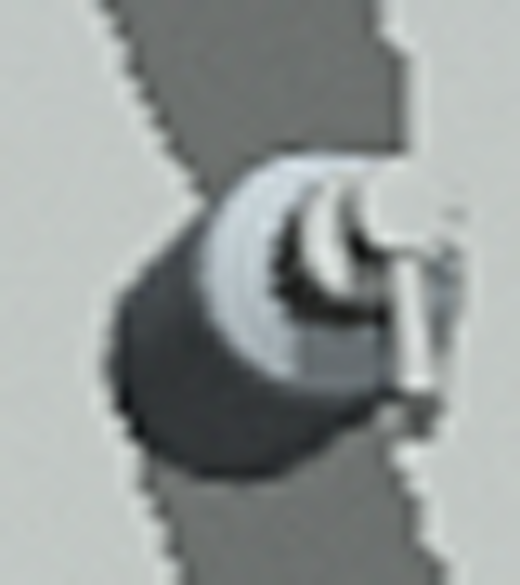

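```bash
cat >> h.py <<'E'
from scipy.spatial.transform import Rotation as Ro
def tool(yaw,lean=0):
    # yaw: direction (rad) of tool x in world; lean: turn about tool y
    c,s=np.cos(yaw),np.sin(yaw); return Ro.from_matrix(np.array([[c,s,0],[s,-c,0],[0,0,-1.]]).T if 0 else np.array([[c,s,0],[s,-c,0],[0,0,-1.]]))*Ro.from_rotvec([0,lean,0])
def go(p,yaw=None,lean=0,p0=None,q0=None):
    o=status.get_obs(); R0=Ro.from_rotvec(o['orientation']) if q0 is None else q0; P0=o['ee_pos'] if p0 is None else np.array(p0)
    T=R0 if yaw is None else tool(yaw,lean)
    print(p,'shift',R0.inv().apply(np.array(p)-P0).round(1),'rot',(R0.inv()*T).as_rotvec().round(3))
E
python3 - <<'E'
from h import *
p0=[197.1,-593.1,241.7]
go([597,-323,300],0,p0=p0); go([597,-323,170],0,p0=p0)
E
```

```text
[597, -323, 300] shift [ 464.7 -130.3  -58.1] rot [-0.001  0.     0.321]
[597, -323, 170] shift [ 464.7 -130.1   71.9] rot [-0.001  0.     0.321]
```

```bash
python3 -m inch '[[[150,-45,-58,0,0,0.1,100],[465,-130,-58,0,0,0.321,100],[465,-130,-58,0,0,0.321,100],[465,-130,-58,0,0,0.321,100],[465,-130,-58,0,0,0.321,100],[465,-130,-58,0,0,0.321,100],[465,-130,-58,0,0,0.321,100],[465,-130,-58,0,0,0.321,100],[465,-130,-58,0,0,0.321,100],[465,-130,-58,0,0,0.321,100],[465,-130,-58,0,0,0.321,100],[465,-130,-58,0,0,0.321,100],[465,-130,-58,0,0,0.321,100],[465,-130,-58,0,0,0.321,100],[465,-130,-30,0,0,0.321,100],[465,-130,-30,0,0,0.321,100]]]'
python3 - <<'E'
from h import *
snap('scene','s1'); crop('s1','s1c',190,60,310,200,4)
o=status.get_obs(); print(o['ee_pos'],o['orientation'])
E
```

```text
t: 1.7
ee_pos: [594.7, -323.1, 268.5]
orientation: [-3.139, 0.003, 0.008]
ft_force: [-0.6, 0.6, -0.8]
width: 87.7
grasp_force: 0.0
[ 595.50761992 -323.40890198  270.1220232 ] [-3.13965098e+00  2.73789328e-03  5.63235544e-03]
```

View pics/s1c.png

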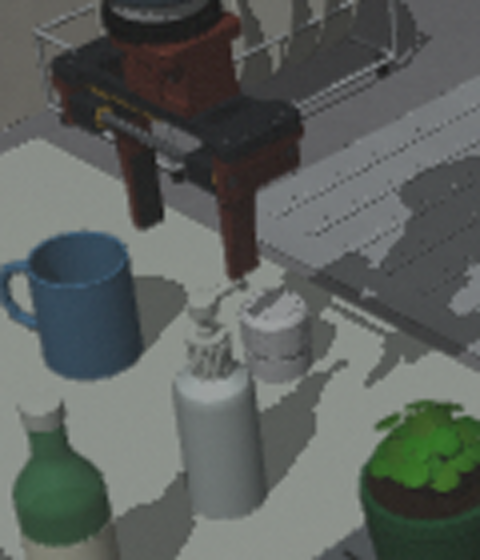

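```bash
python3 -m inch '[[[0,0,50,0,0,0,100],[0,0,90,0,0,0,100],[0,0,101,0,0,0,100],[0,0,101,0,0,0,100],[0,0,101,0,0,0,20],[0,0,101,0,0,0,20],[0,0,101,0,0,0,20],[0,0,101,0,0,0,20],[0,0,101,0,0,0,20],[0,0,101,0,0,0,20],[0,0,101,0,0,0,20],[0,0,101,0,0,0,20]]]'
```

```text
t: 2.95
ee_pos: [597.3, -323.0, 170.6]
orientation: [-3.141, 0.0, 0.0]
ft_force: [0.3, -0.2, -1.5]
width: 29.1
grasp_force: 30.0
```

```bash
python3 -m inch '[[[0,0,-40,0,0,0,20],[0,0,-90,0,0,0,20],[0,0,-140,0,0,0,20],[0,0,-180,0,0,0,20],[0,0,-180,0,0,0,20],[-5,-40,-180,0,0,0,20],[-9,-85,-180,0,0,0,20],[-14,-130,-180,0,0,0,20],[-18,-175,-180,0,0,0,20],[-22,-220,-180,0,0,0,20],[-26,-265,-180,0,0,0,20],[-30,-310,-180,0,0,0,20],[-34,-355,-180,0,0,0,20],[-38,-395,-180,0,0,0,20],[-40,-427,-180,0,0,0,20],[-40,-427,-180,0,0,0,20],[-40,-427,-180,0,0,0,20],[-40,-427,-180,0,0,0,20],[-40,-427,-180,0,0,0,20],[-40,-427,-180,0,0,0,20]]]'
python3 - <<'E'
from h import *
snap('scene','s2'); snap('top','t2')
i=cv2.imread('pics/s2.png')[90:290,280:440]; j=cv2.imread('pics/t2.png')[130:230,200:320]
cv2.imwrite('pics/c2.png',np.hstack([cv2.resize(i,(440,550),interpolation=2),cv2.resize(j,(360,300),interpolation=2) if 0 else cv2.copyMakeBorder(cv2.resize(j,(360,300),interpolation=2),0,250,0,0,0)]))
o=status.get_obs(); print(o['ee_pos'],o['orientation'],o['width'])
E
```

```text
t: 4.95
ee_pos: [557.6, 102.8, 350.6]
orientation: [3.141, -0.003, -0.0]
ft_force: [-0.7, -0.1, -0.6]
width: 29.6
grasp_force: 30.0
[557.57174984 103.17072159 350.65108506] [ 3.14156434e+00 -2.14615457e-03 -6.94187578e-05] 29.511445300200734
```

View pics/c2.png

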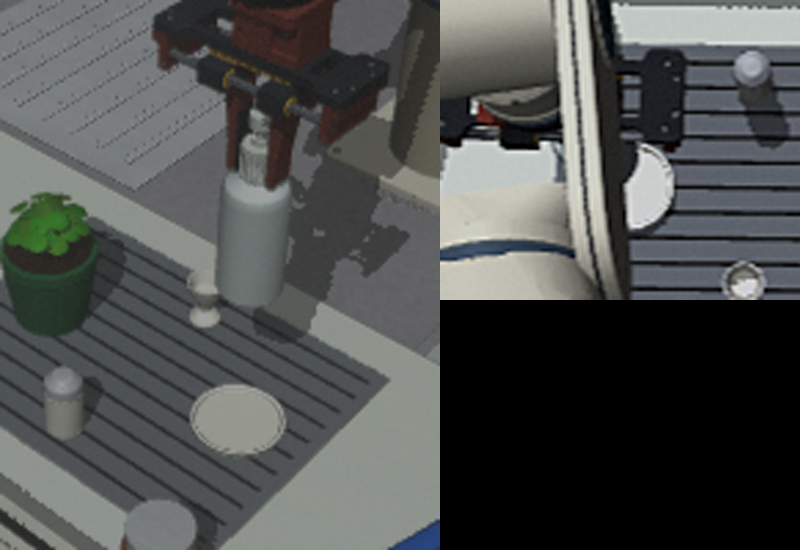

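Run:
```python
from h import *
s=load('s2'); S=lambda u,v:np.array([280+(u+.5)/2.75-.5,90+(v+.5)/2.75-.5])
print(ground(s,*S(238,420),43), ground(s,*S(250,281),210), ground(s,*S(64,380),104),ground(s,*S(50,255),123))
for p in([557.5,103,210],[557.5,103,310]): print((proj(s,p)-[280,90])*2.75+.9)
```

```text
[558.00615489 106.11652909  43.        ] [549.47879526 100.45067908 210.        ] [671.8116028 -12.4701804 104.       ] [ 566.29443023 -129.83383561  123.        ]
[246.77101657 286.82342381]
[254.42926744 195.50411274]
```

```bash
python3 -m inch '[[[0,-1,40,0,0,0,20],[0,-1,85,0,0,0,20],[0,-1,125,0,0,0,20],[0,-1,150,0,0,0,20],[0,-1,160,0,0,0,20],[0,-1,165,0,0,0,20],[0,-1,168,0,0,0,20],[0,-1,171,0,0,0,20],[0,-1,171,0,0,0,20],[0,-1,171,0,0,0,20],[0,-1,171,0,0,0,20]]]'
python3 - <<'E'
from h import *
snap('scene','s3'); crop('s3','s3c',300,120,430,280,4)
E
```

```text
t: 6.15
ee_pos: [557.8, 105.0, 180.3]
orientation: [-3.141, 0.0, -0.002]
ft_force: [0.6, 1.2, -1.0]
width: 29.6
grasp_force: 30.0
```

View pics/s3c.png

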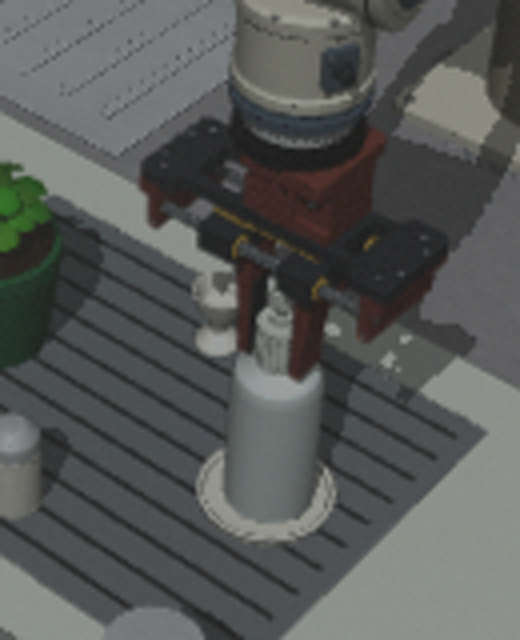

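The bottle is centred in the dish: rim at crop (196–337), body at (226–318). Lower the last 2 mm, release and rise.

```bash
python3 -m inch '[[[0,0,1,0,0,0,20],[0,0,2,0,0,0,20],[0,0,2,0,0,0,20],[0,0,2,0,0,0,90],[0,0,2,0,0,0,90],[0,0,2,0,0,0,90],[0,0,2,0,0,0,90],[0,0,2,0,0,0,90],[0,0,-30,0,0,0,90],[0,0,-80,0,0,0,90],[0,0,-120,0,0,0,100],[0,0,-150,0,0,0,100]]]'
python3 - <<'E'
from h import *
p=[557,105,329]
go([455.5,-413,329],np.pi/2,p0=p,q0=tool(0)); go([455.5,-413,329],-np.pi/2,p0=p,q0=tool(0))
o=status.get_obs(); print(o['ee_pos'],o['qpos'])
E
```

```text
t: 7.4
ee_pos: [558.0, 105.0, 332.6]
orientation: [-3.141, 0.0, -0.004]
ft_force: [0.1, -0.7, -0.8]
width: 87.0
grasp_force: 0.0
[455.5, -413, 329] shift [-101.5  518.     0. ] rot [ 0.     0.    -1.571]
[455.5, -413, 329] shift [-101.5  518.     0. ] rot [0.    0.    1.571]
[558.03362691 104.98518953 332.60340548] [ 1.65015997e-01  2.43964116e-01  1.66870638e+00 -2.95660749e-05
  1.22608147e+00  1.73602877e+00]
```

```bash
python3 -m inch '[[[-10,45,0,0,0,-0.14,100],[-20,90,0,0,0,-0.28,100],[-28,135,0,0,0,-0.42,100],[-36,180,0,0,0,-0.56,100],[-45,225,0,0,0,-0.7,100],[-54,270,0,0,0,-0.84,100],[-63,315,0,0,0,-0.98,100],[-72,360,0,0,0,-1.12,100],[-81,405,0,0,0,-1.26,100],[-90,450,0,0,0,-1.4,100],[-98,490,20,0,0,-1.54,100],[-101,518,60,0,0,-1.571,100],[-101,518,110,0,0,-1.571,100],[-101,518,150,0,0,-1.571,100],[-101,518,150,0,0,-1.571,100],[-101,518,150,0,0,-1.571,100]]]'
python3 - <<'E'
from h import *
im=snap('top','t4'); snap('scene','s4')
i=cv2.imread('pics/s4.png')[80:200,180:300]; j=cv2.imread('pics/t4.png')[150:270,380:500]
cv2.imwrite('pics/c4.png',cv2.resize(np.hstack([i,j]),None,fx=3.3,fy=3.3,interpolation=2))
o=status.get_obs(); print(o['ee_pos'],o['orientation'])
E
```

```text
t: 9.0
ee_pos: [456.4, -413.1, 179.9]
orientation: [-2.221, -2.221, 0.0]
ft_force: [0.7, 0.2, 1.7]
width: 87.9
grasp_force: 0.0
[ 457.73771029 -414.03482303  182.3033943 ] [2.21814894e+00 2.21905795e+00 1.70449902e-04]
```

View pics/c4.png

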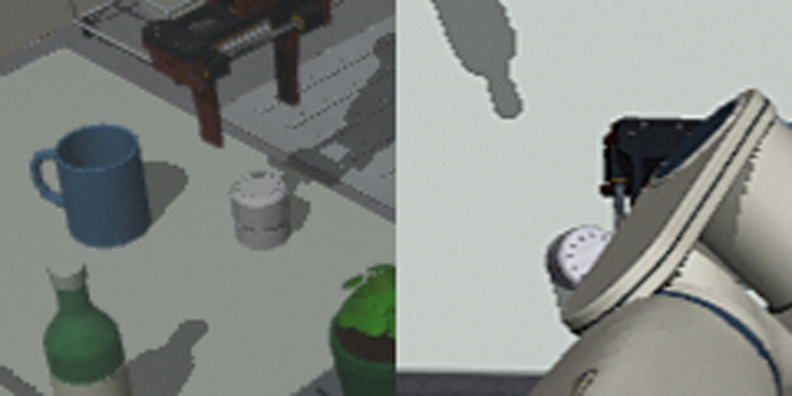

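The timer (crop (261,195)) is below the open fingers, as expected. Descend and grip.

```bash
python3 -m inch '[[[0,0,45,0,0,0,100],[0,0,85,0,0,0,100],[0,0,108,0,0,0,100],[0,0,114,0,0,0,100],[0,0,114,0,0,0,100],[0,0,114,0,0,0,50],[0,0,114,0,0,0,50],[0,0,114,0,0,0,50],[0,0,114,0,0,0,50],[0,0,114,0,0,0,50],[0,0,114,0,0,0,50]]]'
```

```text
t: 10.2
ee_pos: [456.5, -413.3, 66.3]
orientation: [2.221, 2.221, -0.0]
ft_force: [-0.9, 1.1, 5.2]
width: 55.2
grasp_force: 30.0
```

```bash
python3 -m inch '[[[0,0,-40,0,0,0,50],[0,0,-90,0,0,0,50],[0,0,-140,0,0,0,50],[10,3,-185,0,0,0,50],[45,12,-205,0,0,0,50],[90,24,-205,0,0,0,50],[135,36,-205,0,0,0,50],[180,48,-205,0,0,0,50],[225,60,-205,0,0,0,50],[270,70,-205,0,0,0,50],[315,82,-205,0,0,0,50],[355,92,-205,0,0,0,50],[395,101.5,-205,0,0,0,50],[395.5,101.5,-180,0,0,0,50],[395.5,101.5,-140,0,0,0,50],[395.5,101.5,-100,0,0,0,50],[395.5,101.5,-60,0,0,0,50],[395.5,101.5,-40,0,0,0,50],[395.5,101.5,-30,0,0,0,50],[395.5,101.5,-30,0,0,0,50]]]'
python3 - <<'E'
from h import *
snap('scene','s5'); crop('s5','s5c',250,110,430,280,4 if 0 else 3.5)
o=status.get_obs(); print(o['ee_pos'])
E
```

```text
t: 12.2
ee_pos: [557.0, -17.5, 94.4]
orientation: [-2.22, -2.22, 0.003]
ft_force: [-0.3, -0.3, -1.6]
width: 55.3
grasp_force: 30.0
[557.9414504  -17.61244856  95.70385858]
```

View pics/s5c.png

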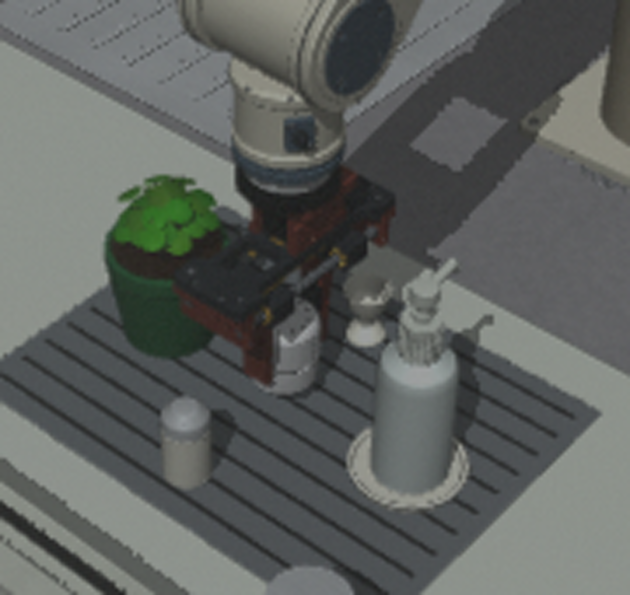

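```bash
python3 -m inch '[[[0,0,15,0,0,0,50],[0,0,22,0,0,0,50],[0,0,25,0,0,0,50],[0,0,27,0,0,0,50],[0,0,27,0,0,0,50],[0,0,27,0,0,0,50],[0,0,27,0,0,0,85],[0,0,27,0,0,0,85],[0,0,27,0,0,0,85],[0,0,27,0,0,0,85],[0,0,27,0,0,0,85],[0,0,0,0,0,0,85],[0,0,-50,0,0,0,85],[0,0,-100,0,0,0,85],[0,0,-150,0,0,0,85],[0,0,-195,0,0,0,85],[0,0,-235,0,0,0,85],[0,0,-235,0,0,0,85]]]'
python3 -m inch '[[[45,-13,0,0,0,-0.14,100],[90,-27,0,0,0,-0.28,100],[135,-40,0,0,0,-0.42,100],[180,-53,0,0,0,-0.56,100],[225,-66,0,0,0,-0.7,100],[270,-80,0,0,0,-0.84,100],[315,-93,0,0,0,-0.98,100],[360,-106,0,0,0,-1.12,100],[400,-118,20,0,0,-1.26,100],[406.5,-120,60,0,0,-1.4,100],[406.5,-120,100,0,0,-1.54,100],[406.5,-120,130,0,0,-1.571,100],[406.5,-120,130,0,0,-1.571,100],[406.5,-120,130,0,0,-1.571,100]]]'
python3 - <<'E'
from h import *
snap('top','t6'); snap('scene','s6')
i=cv2.imread('pics/s6.png')[180:380,380:580]; j=cv2.imread('pics/t6.png')[120:260,130:370]
a=cv2.resize(i,(390,390),interpolation=2); b=cv2.resize(j,None,fx=400/240,fy=400/240,interpolation=2); b=cv2.copyMakeBorder(b,0,390-b.shape[0],0,0,0)
cv2.imwrite('pics/c6.png',np.hstack([a,b]))
o=status.get_obs(); print(o['ee_pos'],o['orientation'])
E
```

```text
t: 14.05
ee_pos: [560.7, -17.7, 337.0]
orientation: [2.216, 2.216, 0.012]
ft_force: [-0.3, -0.4, -0.0]
width: 74.7
grasp_force: 0.0
t: 15.45
ee_pos: [437.7, 388.8, 200.4]
orientation: [-0.002, -3.14, 0.002]
ft_force: [0.6, 0.2, 0.3]
width: 87.8
grasp_force: 0.0
[438.78365345 389.50674005 202.30277677] [1.44596599e-03 3.13968512e+00 2.58909088e-03]
```

View pics/c6.png

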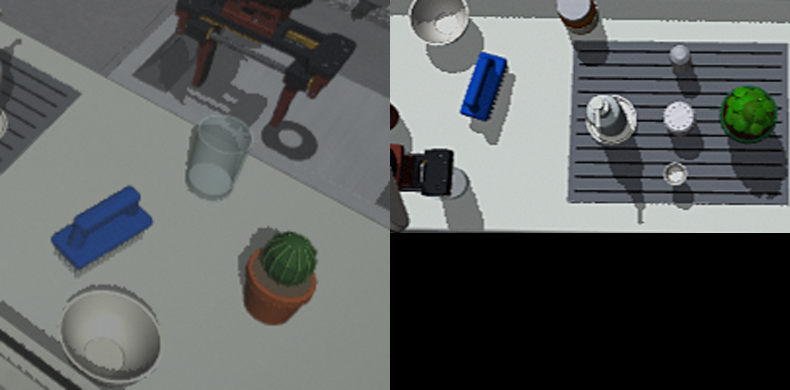

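Run:
```python
from h import *
s=load('s6');a=load('t6'); S=lambda u,v:np.array([380+(u+.5)/1.95-.5,180+(v+.5)/1.95-.5]); T=lambda u,v:np.array([130+(u-390+.5)*.6-.5,120+(v+.5)*.6-.5])
print('rim',ground(s,*S(222,136),125),'foot',ground(s,*S(210,180),30))
print('bar',ground(s,*S(80,222),108),ground(s,*S(136,193),108))
print('timer',ground(a,*T(679,117),91),'pot',ground(a,*T(749,112),123),'dish',ground(a,*T(611,120),43),'salt',ground(a,*T(680,56),104),'cup',ground(a,*T(675,173),81))
crop('t6','bt',165,145,210,200,10)
```

```text
rim [441.82726302 387.49167082 125.        ] foot [427.70964583 387.60431841  30.        ]
bar [651.28230604 324.64987645 108.        ] [572.93153629 350.35310799 108.        ]
timer [555.72918321 -20.49382626  91.        ] pot [ 561.58021508 -140.9992349   123.        ] dish [555.45970137 104.89536449  43.        ] salt [662.19497829 -20.12152868 104.        ] cup [458.16369064 -15.51752483  81.        ]
```

View pics/bt.png

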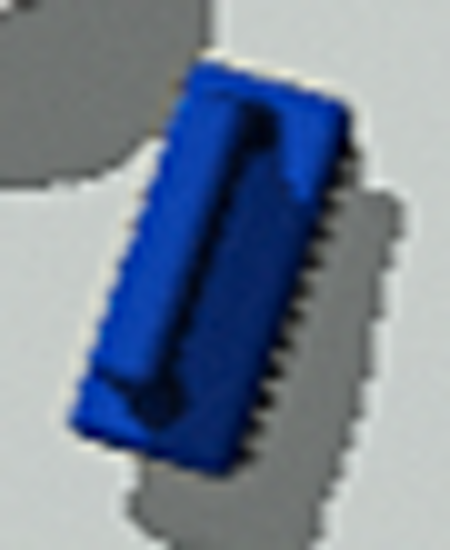

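```bash
python3 - <<'E'
from h import *
a=load('t6'); T=lambda u,v:np.array([165+(u+.5)*.1-.5,145+(v+.5)*.1-.5])
c=[ground(a,*T(*q),68) for q in((197,62),(350,103),(228,475),(72,425))]; print('plate',np.round(c,0),np.mean(c,0))
print('bar',ground(a,*T(220,92),108),ground(a,*T(117,385),108),ground(a,*T(165,238),108))
E
python3 -m inch '[[[0,0,45,0,0,0,100],[0,0,85,0,0,0,100],[0,0,105,0,0,0,100],[0,0,112,0,0,0,100],[0,0,112,0,0,0,100],[0,0,112,0,0,0,60],[0,0,112,0,0,0,60],[0,0,112,0,0,0,60],[0,0,112,0,0,0,60],[0,0,112,0,0,0,60]]]'
```

```text
plate [[672. 342.  68.]
 [661. 295.  68.]
 [547. 325.  68.]
 [561. 372.  68.]] [610.11890775 333.53821906  68.        ]
bar [653.5568748  321.69266126 108.        ] [566.30747239 345.79684651 108.        ] [609.83151967 334.83307438 108.        ]
t: 16.55
ee_pos: [438.6, 389.4, 89.9]
orientation: [-0.0, 3.14, 0.002]
ft_force: [-0.3, -1.0, 6.6]
width: 65.2
grasp_force: 30.0
```

```bash
python3 -m inch '[[[0,0,-30,0,0,0,60],[0,0,-75,0,0,0,60],[0,0,-120,0,0,0,60],[0,0,-160,0,0,0,60],[-20,-27,-160,0,0,0,60],[-45,-60,-160,0,0,0,60],[-70,-93,-160,0,0,0,60],[-95,-126,-160,0,0,0,60],[-120,-160,-160,0,0,0,60],[-145,-193,-160,0,0,0,60],[-170,-226,-160,0,0,0,60],[-195,-260,-160,0,0,0,60],[-213,-284,-160,0,0,0,60],[-213,-284,-140,0,0,0,60],[-213,-284,-105,0,0,0,60],[-213,-284,-75,0,0,0,60],[-213,-284,-55,0,0,0,60],[-213,-284,-40,0,0,0,60],[-213,-284,-40,0,0,0,60],[-213,-284,-40,0,0,0,60]]]'
python3 - <<'E'
from h import *
snap('scene','s7'); crop('s7','s7c',300,140,440,300,3.7)
o=status.get_obs(); print(o['ee_pos'],o['width'])
E
```

```text
t: 18.55
ee_pos: [651.2, 105.1, 129.1]
orientation: [-0.001, 3.141, 0.0]
ft_force: [0.1, -0.2, -2.5]
width: 64.9
grasp_force: 30.0
[651.69286684 105.14391226 129.81014823] 65.10049197346824
```

View pics/s7c.png

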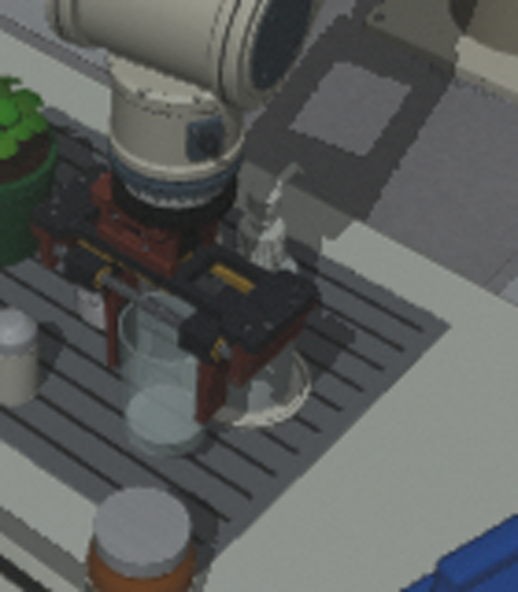

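Run:
```python
from h import *
s=load('s7')
for x in(646,651,656):
  P=np.array([(proj(s,[x+29*np.cos(t),105.1+29*np.sin(t),70])-[300,140])*3.7+1.35 for t in np.linspace(0,6.28,60)])
  print(x,P.min(0).round(0),P.max(0).round(0))
  P=np.array([(proj(s,[x+33*np.cos(t),105.1+33*np.sin(t),165])-[300,140])*3.7+1.35 for t in np.linspace(0,6.28,60)])
  print('rim',P.min(0).round(0),P.max(0).round(0))
```

```text
646 [124. 392.] [211. 457.]
rim [120. 288.] [224. 362.]
651 [119. 396.] [206. 461.]
rim [115. 292.] [219. 366.]
656 [115. 400.] [201. 466.]
rim [110. 296.] [214. 371.]
```

```bash
python3 -m inch '[[[-2,0,15,0,0,0,60],[-2,0,25,0,0,0,60],[-2,0,30,0,0,0,60],[-2,0,33,0,0,0,60],[-2,0,35,0,0,0,60],[-2,0,36,0,0,0,60],[-2,0,37,0,0,0,60],[-2,0,37,0,0,0,60],[-2,0,37,0,0,0,60],[-2,0,37,0,0,0,60]]]'
```

```text
t: 19.6
ee_pos: [653.6, 105.0, 93.4]
orientation: [-0.0, 3.14, 0.0]
ft_force: [-2.2, -0.4, 7.4]
width: 65.1
grasp_force: 30.0
```

```bash
python3 -m inch '[[[0,0,0,0,0,0,100],[0,0,0,0,0,0,100],[0,0,0,0,0,0,100],[0,0,0,0,0,0,100],[0,0,-20,0,0,0,100],[0,0,-60,0,0,0,100],[0,0,-110,0,0,0,100],[0,0,-160,0,0,0,100],[0,0,-200,0,0,0,100],[0,0,-200,0,0,0,100]]]'
python3 - <<'E'
from h import *
o=status.get_obs(); q=o['qpos']; print(q.round(3),o['ee_pos'])
def fore(j1,th): return Ro.from_euler('z',j1)*Ro.from_euler('y',th)
def ang(T,j1,th):
    e=(fore(j1,th).inv()*T).as_euler('ZYZ'); return e
T=Ro.from_rotvec(o['orientation']); e=ang(T,q[0],q[1]+q[2]); print('model',e.round(3)); off=q[5]-e[2] if e[1]>0 else 0
off=q[5]-e[2]
for n,p,yaw in(('pickNear',(572,344),np.radians(-15.4)),('place-y',(452,-178),np.pi/2),('pickFar',(648,323),np.radians(164.6)),('place+y',(452,-102),-np.pi/2)):
  for lean in(0,.5,.7,.8):
    T=tool(yaw,lean); w=np.array([*p,97])-T.apply([0,0,1])*170
    j1=np.arctan2(w[1],w[0])
    for th in(1.8,2.1):
      e=ang(T,j1,th); j6=(e[2]+off+np.pi)%(2*np.pi)-np.pi
      print(n,lean,th,'j1 %.2f j4 %.2f j5 %.2f j6 %.2f'%(j1,e[0],e[1],j6),'alt j4 %.2f'%(e[0]+np.pi))
E
```

```text
t: 20.6
ee_pos: [656.1, 105.4, 298.9]
orientation: [-0.0, 3.13, 0.003]
ft_force: [-0.3, 0.7, -0.6]
width: 87.7
grasp_force: 0.0
[ 0.141  0.422  1.493  0.     1.215 -1.43 ] [656.07268976 105.44471095 298.87794697]
model [0.    1.215 0.141]
pickNear 0 1.8 j1 0.54 j4 0.00 j5 1.34 j6 2.38 alt j4 3.14
pickNear 0 2.1 j1 0.54 j4 0.00 j5 1.04 j6 2.38 alt j4 3.14
pickNear 0.5 1.8 j1 0.64 j4 -0.45 j5 1.06 j6 2.64 alt j4 2.69
pickNear 0.5 2.1 j1 0.64 j4 -0.56 j5 0.80 j6 2.82 alt j4 2.59
pickNear 0.7 1.8 j1 0.67 j4 -0.67 j5 1.00 j6 2.79 alt j4 2.47
pickNear 0.7 2.1 j1 0.67 j4 -0.84 j5 0.78 j6 3.05 alt j4 2.30
pickNear 0.8 1.8 j1 0.69 j4 -0.79 j5 0.98 j6 2.87 alt j4 2.35
pickNear 0.8 2.1 j1 0.69 j4 -0.98 j5 0.79 j6 -3.12 alt j4 2.16
place-y 0 1.8 j1 -0.38 j4 0.00 j5 1.34 j6 -0.38 alt j4 3.14
place-y 0 2.1 j1 -0.38 j4 0.00 j5 1.04 j6 -0.38 alt j4 3.14
place-y 0.5 1.8 j1 -0.52 j4 0.43 j5 1.60 j6 -0.56 alt j4 3.57
place-y 0.5 2.1 j1 -0.52 j4 0.44 j5 1.33 j6 -0.69 alt j4 3.58
place-y 0.7 1.8 j1 -0.57 j4 0.58 j5 1.73 j6 -0.59 alt j4 3.73
place-y 0.7 2.1 j1 -0.57 j4 0.58 j5 1.48 j6 -0.75 alt j4 3.72
pl
[... 399 characters left out ...]
.91 j6 -0.91 alt j4 3.56
pickFar 0.7 2.1 j1 0.37 j4 0.40 j5 1.63 j6 -1.03 alt j4 3.54
pickFar 0.8 1.8 j1 0.36 j4 0.48 j5 1.99 j6 -0.89 alt j4 3.62
pickFar 0.8 2.1 j1 0.36 j4 0.44 j5 1.72 j6 -1.03 alt j4 3.58
place+y 0 1.8 j1 -0.22 j4 0.00 j5 1.34 j6 2.92 alt j4 3.14
place+y 0 2.1 j1 -0.22 j4 -0.00 j5 1.04 j6 2.92 alt j4 3.14
place+y 0.5 1.8 j1 -0.05 j4 -0.51 j5 1.35 j6 -3.07 alt j4 2.63
place+y 0.5 2.1 j1 -0.05 j4 -0.57 j5 1.09 j6 -2.91 alt j4 2.57
place+y 0.7 1.8 j1 0.02 j4 -0.71 j5 1.41 j6 -2.98 alt j4 2.43
place+y 0.7 2.1 j1 0.02 j4 -0.77 j5 1.18 j6 -2.77 alt j4 2.37
place+y 0.8 1.8 j1 0.04 j4 -0.81 j5 1.44 j6 -2.95 alt j4 2.33
place+y 0.8 2.1 j1 0.04 j4 -0.86 j5 1.24 j6 -2.72 alt j4 2.28
```

Run:
```python
from h import *
y=np.radians(164.6)
go([576.5,343.3,240],y,-.7,p0=[652.5,105.2,291],q0=tool(np.pi))
q=tool(y,-.7); go([576.5,343.3,98],p0=[576.5,343.3,240],q0=q); print(q.apply([0,0,1]))
```

```text
[576.5, 343.3, 240] shift [ 76.  238.1  51. ] rot [ 0.094 -0.696  0.258]
[576.5, 343.3, 98] shift [ 91.5  -0.  108.6] rot [0. 0. 0.]
[ 0.62108731 -0.17107595 -0.76484219]
```

```bash
python3 -m inch '[[[15,47,5,0,0,0,100],[30,95,5,0.02,-0.14,0.05,100],[45,143,15,0.04,-0.28,0.1,100],[60,190,25,0.05,-0.42,0.15,100],[76,238,40,0.08,-0.56,0.2,100],[76,238,51,0.094,-0.696,0.258,100],[76,238,51,0.094,-0.696,0.258,100],[76,238,51,0.094,-0.696,0.258,100],[76,238,51,0.094,-0.696,0.258,100],[76,238,51,0.094,-0.696,0.258,100],[76,238,51,0.094,-0.696,0.258,100]]]'
python3 - <<'E'
from h import *
o=status.get_obs(); print(o['qpos'].round(2)); go([576.5,343.3,98],np.radians(164.6),-.7)
E
```

```text
t: 21.7
ee_pos: [577.5, 342.5, 241.0]
orientation: [0.328, 2.424, -0.12]
ft_force: [0.2, -0.4, 0.7]
width: 87.7
grasp_force: 0.0
[ 0.76  0.42  1.83 -0.96  0.74  0.14]
[576.5, 343.3, 98] shift [ 92.9   0.5 108.7] rot [-0.    -0.001 -0.   ]
```

```bash
python3 -m inch '[[[25,0,30,0,0,0,100],[50,0,59,0,0,0,100],[70,0,83,0,0,0,100],[84,0,99.5,0,0,0,100],[91.5,0,108.6,0,0,0,100],[91.5,0,108.6,0,0,0,100],[91.5,0,108.6,0,0,0,100]]]'
python3 -m inch '[[[0,0,0,0,0,0,15],[0,0,0,0,0,0,15],[0,0,0,0,0,0,15],[0,0,0,0,0,0,15],[0,0,0,0,0,0,15],[0,0,0,0,0,0,15],[0,0,0,0,0,0,15],[0,0,0,0,0,0,15],[0,0,0,0,0,0,15],[0,0,0,0,0,0,15]]]'
```

```text
t: 22.4
ee_pos: [577.9, 342.5, 99.4]
orientation: [0.329, 2.422, -0.12]
ft_force: [-0.5, 0.1, 0.1]
width: 87.2
grasp_force: 0.0
t: 23.4
ee_pos: [576.8, 343.0, 98.5]
orientation: [0.328, 2.423, -0.119]
ft_force: [0.3, 0.1, 0.8]
width: 21.7
grasp_force: 30.0
```

Run:
```python
from h import *
y=np.radians(164.6); q=tool(y,-.7); p0=[576.5,343.3,98]
go([576.5,343.3,340],p0=p0,q0=q)
for f in(.25,.5,.75,1): go((np.array([576.5,343.3,340])+f*np.array([452.5-576.5,-105.4-343.3,0])).round(1),y+f*(np.pi/2-y),-.7,p0=[576.5,343.3,340],q0=q)
q=tool(np.pi/2,-.7); go([452.5,-105.4,140],p0=[452.5,-105.4,340],q0=q)
im=cv2.imread('pics/t6.png'); h=cv2.cvtColor(im,cv2.COLOR_BGR2HSV); m=cv2.inRange(h,(35,90,20),(90,255,255)); m[:,:320]=0; m[:,375:]=0; m[:160]=0;m[220:]=0
ys,xs=np.nonzero(m); print(len(xs),xs.min(),xs.max(),ys.min(),ys.max()); c,r=cv2.minEnclosingCircle(np.stack([xs,ys],1).astype(np.float32)); print(c,r,ground(load('t6'),*c,123))
```

```text
[576.5, 343.3, 340] shift [-155.9    0.  -185.1] rot [0. 0. 0.]
[545.5 231.1 340. ] shift [ 1.000e-01 -1.164e+02 -1.000e-01] rot [0.21  0.    0.249]
[514.5 119.  340. ] shift [ 2.000e-01 -2.327e+02 -1.000e-01] rot [0.419 0.    0.498]
[483.5   6.8 340. ] shift [ 2.000e-01 -3.491e+02 -2.000e-01] rot [ 0.629 -0.     0.747]
[ 452.5 -105.4  340. ] shift [ 3.000e-01 -4.655e+02 -3.000e-01] rot [ 0.839 -0.     0.996]
[452.5, -105.4, 140] shift [128.8   0.  153. ] rot [0. 0. 0.]
849 328 362 171 205
(344.7105407714844, 188.13157653808594) 17.570903778076172 [ 558.28821342 -139.63596045  123.        ]
```

```bash
python3 -m inch '[[[-15,0,-18,0,0,0,15],[-45,0,-53,0,0,0,15],[-75,0,-89,0,0,0,15],[-105,0,-125,0,0,0,15],[-135,0,-160,0,0,0,15],[-156,0,-185,0,0,0,15],[-156,0,-185,0,0,0,15]]]'
python3 -m inch '[[[0,-35,0,0.063,0,0.075,15],[0,-75,0,0.135,0,0.16,15],[0,-115,0,0.207,0,0.246,15],[0,-155,0,0.279,0,0.332,15],[0,-195,0,0.351,0,0.417,15],[0,-235,0,0.423,0,0.503,15],[0,-275,0,0.495,0,0.588,15],[0,-315,0,0.568,0,0.674,15],[0,-355,0,0.64,0,0.76,15],[0,-395,0,0.712,0,0.845,15],[0,-430,0,0.775,0,0.92,15],[0,-465.5,0,0.839,0,0.996,15],[0,-465.5,0,0.839,0,0.996,15],[0,-465.5,0,0.839,0,0.996,15],[0,-465.5,0,0.839,0,0.996,15]]]'
python3 - <<'E'
from h import *
print(status.get_obs()['qpos'].round(2)); go([452.5,-105.4,102],np.pi/2,-.7)
for n in('scene','top'):
  s=snap(n,n[0]+'8'); h=cv2.cvtColor(cv2.imread(f'pics/{n[0]}8.png'),cv2.COLOR_BGR2HSV); m=cv2.inRange(h,(108,150,60),(125,255,255)); k,l,st,c=cv2.connectedComponentsWithStats(m)
  print([(st[i].tolist(),c[i].round(1)) for i in range(1,k) if st[i][4]>40])
E
```

```text
t: 24.1
ee_pos: [578.4, 344.2, 346.9]
orientation: [0.33, 2.417, -0.111]
ft_force: [0.1, -0.6, -1.2]
width: 21.6
grasp_force: 30.0
t: 25.6
ee_pos: [453.2, -105.4, 339.9]
orientation: [1.815, 1.817, -0.663]
ft_force: [-1.1, 0.7, 0.1]
width: 21.6
grasp_force: 30.0
[ 0.15  0.14  1.95 -0.73  1.27  0.45]
[452.5, -105.4, 102] shift [153.2  -0.5 182. ] rot [-0.    -0.     0.001]
[([301, 87, 35, 33, 403], array([317. , 104.3]))]
[([325, 209, 50, 22, 818], array([353.5, 219.6]))]
```

Run:
```python
from h import *
for f in('t8','s8'):
  im=load(f)
  for sag in(0,.1,-.1):
    P=[]
    for dx,w,z in((60,26,38),(60,26,22),(45,11,78),(45,11,56)):
      for a in(-1,1):
        for b in(-1,1):
          r=np.array([0,-35+a*dx+0,z-67.]); r=Ro.from_euler('x',sag).apply(r); P.append(proj(im,np.array([453.2+b*w,-105,340])+r))
    P=np.array(P); print(f,sag,P.min(0).round(),P.max(0).round())
```

```text
t8 0 [324. 208.] [375. 231.]
t8 0.1 [322. 208.] [373. 231.]
t8 -0.1 [325. 208.] [377. 231.]
s8 0 [299.  84.] [346. 123.]
s8 0.1 [300.  87.] [347. 122.]
s8 -0.1 [298.  82.] [345. 123.]
```

```bash
python3 -m inch '[[[20,0,24,0,0,0,15],[45,0,53.5,0,0,0,15],[70,0,83,0,0,0,15],[95,0,113,0,0,0,15],[115,0,136.5,0,0,0,15],[130,0,154.5,0,0,0,15],[140,0,166,0,0,0,15],[146,0,173.5,0,0,0,15],[149,0,177,0,0,0,15],[151,0,179.5,0,0,0,15],[152.5,0,181,0,0,0,15],[153.5,0,182.5,0,0,0,15],[153.5,0,182.5,0,0,0,15],[153.5,0,182.5,0,0,0,15]]]'
```

```text
t: 27.1
ee_pos: [453.5, -106.0, 102.4]
orientation: [1.816, 1.815, -0.662]
ft_force: [0.8, -0.5, -1.1]
width: 21.9
grasp_force: 30.0
```

```bash
python3 -m inch '[[[0.6,0,0.8,0,0,0,15],[0.6,0,0.8,0,0,0,15],[0.6,0,0.8,0,0,0,15],[0.6,0,0.8,0,0,0,60],[0.6,0,0.8,0,0,0,60],[0.6,0,0.8,0,0,0,60],[0.6,0,0.8,0,0,0,60],[0.6,0,0.8,0,0,0,60],[-10,0,-12,0,0,0,60],[-30,0,-36,0,0,0,60],[-55,0,-65,0,0,0,60],[-85,0,-101,0,0,0,60],[-115,0,-137,0,0,0,60],[-145,0,-172,0,0,0,60],[-165,0,-196,0,0,0,60],[-165,0,-196,0,0,0,60]]]'
python3 - <<'E'
from h import *
p=[453,-105.4,355]; q=tool(np.pi/2,-.7)
go([300,-450,355],np.pi/2,0,p0=p,q0=q); print(status.get_obs()['ee_pos'])
E
```

```text
t: 28.7
ee_pos: [454.9, -105.8, 362.6]
orientation: [1.817, 1.81, -0.653]
ft_force: [-0.1, 0.5, -0.3]
width: 52.2
grasp_force: 0.0
[300, -450, 355] shift [-263.6 -153.   222. ] rot [0.  0.7 0. ]
[ 454.94224036 -105.83045616  362.62977898]
```

Clear the view to verify by image code.

```bash
python3 -m inch '[[[-31,-18,26,0,0.1,0,60],[-62,-36,52,0,0.2,0,60],[-93,-54,78,0,0.3,0,60],[-124,-72,104,0,0.4,0,60],[-155,-90,130,0,0.5,0,60],[-186,-108,156,0,0.6,0,60],[-217,-126,182,0,0.7,0,60],[-240,-140,202,0,0.7,0,60],[-263,-153,222,0,0.7,0,60],[-263,-153,222,0,0.7,0,60],[-263,-153,222,0,0.7,0,60],[-263,-153,222,0,0.7,0,60],[-263,-153,222,0,0.7,0,60]]]'
python3 - <<'E'
from h import *
t=snap('top','t9'); s=snap('scene','s9'); b=cv2.imread('pics/t9.png'); h=cv2.cvtColor(b,cv2.COLOR_BGR2HSV)
m=cv2.inRange(h,(108,150,60),(125,255,255)); m[:,400:]=0
r=cv2.minAreaRect(cv2.findNonZero(m)); print('brush',r); 
box=cv2.boxPoints(r); print(np.round([ground(t,*p,68)[:2] for p in box],0), ground(t,*r[0],68))
x=cv2.boundingRect(m); print(x)
P=np.array([proj(t,[452.5+bb*w,-140+a*dx,33+z]) for dx,w,z in((60,26,38),(45,11,78)) for a in(-1,1) for bb in(-1,1)]); print('exp box',P.min(0),P.max(0))
# pot
m=cv2.inRange(h,(35,90,20),(90,255,255)); m[:,:320]=0; m[:,375:]=0; m[:160]=0;m[220:]=0
c,rr=cv2.minEnclosingCircle(cv2.findNonZero(m)); print('pot',c,rr)
ref=cv2.imread('pics/t6.png'); o=cv2.imread('pics/top0.png')
d=cv2.absdiff(b,ref).max(2)>30
for n,(u,v) in dict(salt=(304,154),cup=(301,224),timer=(303,189)).items(): print(n,d[v-9:v+9,u-9:u+9].sum())
g=cv2.cvtColor(b,cv2.COLOR_BGR2GRAY); k=cv2.HoughCircles(cv2.resize(g[175:205,285:320],None,fx=8,fy=8,interpolation=2),cv2.HOUGH_GRADIENT,1,50,param1=80,param2=15,minRadius=65,maxRadius=90)
if k is not None:
  for c in k[0][:2]: print('timer',ground(t,285+(c[0]+.5)/8-.5,175+(c[1]+.5)/8-.5,91),c)
# compare tumbler: template difference between before/after tumbler placed, scene
m=(cv2.absdiff(b,ref).max(2)>18).astype(np.uint8); m[:, :235]=0; m[:,300:]=0; m[:135]=0; m[200:]=0
k,l,st,c=cv2.connectedComponentsWithStats(m); print([(q.tolist(),w.round(1)) for q,w in zip(st[1:],c[1:]) if q[4]>15])
for x0 in(648,651,654):
  for z,rad in((33,29),(128,33)):
    P=np.array([proj(t,[x0+rad*np.cos(a),105.2+rad*np.sin(a),z]) for a in np.linspace(0,6.3,60)]); print(x0,z,P.min(0).round(1),P.max(0).round(1))
E
```

```text
t: 30.0
ee_pos: [300.7, -448.9, 357.6]
orientation: [-2.22, -2.222, -0.001]
ft_force: [0.4, 0.1, 0.5]
width: 52.8
grasp_force: 0.0
brush ((344.0, 226.5), (17.0, 40.0), 90.0)
[[ 477.  -83.]
 [ 479. -201.]
 [ 429. -201.]
 [ 427.  -84.]] [ 453.07128953 -142.17844455   68.        ]
(324, 218, 41, 18)
exp box [322.71175283 217.37767234] [363.80706762 235.89633507]
pot (344.7105407714844, 188.13157653808594) 17.570903778076172
salt 0
cup 0
timer 0
timer [558.29282899 -19.11714202  91.        ] [145.5 116.5  68.3]
[([249, 144, 31, 31, 515], array([264. , 161.4])), ([259, 176, 25, 20, 253], array([274.6, 183.8]))]
648 33 [254.5 153.6] [273.2 171.9]
648 128 [248.2 144.2] [271.2 166.6]
651 33 [254.5 152.6] [273.3 171. ]
651 128 [248.3 143.2] [271.3 165.6]
654 33 [254.6 151.7] [273.3 170. ]
654 128 [248.3 142.2] [271.3 164.6]
```

Run:
```python
from h import *
a=cv2.imread('pics/s6.png');b=cv2.imread('pics/s9.png');s=load('s9')
for z in(60,110,170,205):
  u,v=proj(s,[557.5,105,z]).astype(int); A=a[v-6:v+6,u-14:u+14];B=b[v-6:v+6,u-14:u+14]
  print(z,(cv2.absdiff(A,B).max(2)>30).sum(), end=' ')
  r=cv2.matchTemplate(b[v-14:v+14,u-20:u+20],a[v-6:v+6,u-10:u+10],cv2.TM_CCOEFF_NORMED); print(cv2.minMaxLoc(r)[1::2],'(nominal 10,8)')
t=load('t9'); print(proj(t,[557,105,38]),proj(t,[557,105,218]))
P=proj(s,[650,105,128]); print(P)
```

```text
60 55 (0.9310899376869202, (11, 0)) (nominal 10,8)
110 0 (0.998529314994812, (10, 8)) (nominal 10,8)
170 0 (0.9984089136123657, (10, 8)) (nominal 10,8)
205 0 (0.9991760849952698, (10, 8)) (nominal 10,8)
[262.59484428 191.55188387] [253.84670945 180.9766556 ]
[344.49655735 238.98777884]
```

The bottle hasn't moved since it was placed, and everything else measures as asked. Handing in.

```bash
python3 -c "
from workcell import ctrl
print(ctrl.close_job())"
```

```text
the job is handed in; nothing more can be done
None
```

I placed the bottle, timer, tumbler and brush in the order asked and handed the job in at about 30 s; by camera the tumbler and brush gaps come to about 3 cm, the timer is within about 2 mm of midway, and the pot, salt shaker and egg cup had not moved (the mug, which the arm stayed clear of, was not re-checked).

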